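# Dial open the padlock on the tonewood chest and take it off the hasp

### The job

Unlock the tonewood chest: the first numbers of its combination padlock are already in, so turn the dial to the click stop where the orange painted mark points at the black index line beside the shackle. Then pull the lock case away from the hasp so that the shackle slides open, unhook the lock from the staple, and finish still holding it, shackle open, dial up and still, at least 10 cm above the lid, leaving the things standing around where they are.

Things in the scene. Friction and masses are not known exactly. Their poses are not given: they have to be found in the camera images.
- chest: Low wooden chest, fixed to the bench, 280 (x) x 440 (y) x 120 (z) mm; flat plywood top 120 mm above the bench, with the hasp strap let in flush. Origin: centre of its underside; x points from its front to its back.
- staple_eye (a point): Middle of the eye of the fixed steel staple on the chest top, 12 mm above the top. The staple is an upside-down U of 5 mm round bar in the chest's y-z plane, 28 mm wide overall, 24 mm high; the eye is 18 mm wide and 19 mm high inside and looks along the chest's x.
- lock: Combination padlock, about 0.37 kg, lying loose on its back on the chest top, dial up, shackle threaded through the staple. Flat-sided steel case 56 (x) x 52 (y) x 24 (z) mm. Origin: centre of the case's underside; z up through the dial; x from the case towards shackle and staple, within 0.05 rad of the chest's x. The shackle leaves the face at x = +28 mm.
- knob (a point): Grip point of the dial's knob, on the dial's axis, straight above the lock's origin and 34 mm above the case's underside. The knob is a knurled steel cylinder, 24 mm across, from 27 to 42 mm above the underside, on the black dial disc (42 mm across, top at 27 mm). Needs a firm grip (about 30 N) or it slips.
- dial (a joint): Dial angle on the case, rad, counter-clockwise from above, endless. At 0 and 6.283 the orange mark on dial and knob points along the lock's +x at the black index line; only there (within about 0.15) can the shackle be drawn. Twelve click stops, 0.524 apart, pull the dial home when it is let go (about 0.035 N m to pass one). Starts between 0.8 and 2.7, so clockwise is the short way.
- shackle (a joint): How far the shackle is drawn out of the case, m: 0 closed, 0.017 fully open. With the dial at the opening stop about 6 N moves it and it stays where it is left; otherwise it is blocked.
- sanding_block: Bystander: cork sanding block 70 x 42 x 30 mm on the chest top, to the +y side. Origin: centre of its underside.
- fret_tin: Bystander: round green tin with brass lid, 68 mm across, 28 mm high, on the chest top, to the +y side. Origin: centre of its underside.
- glue_bottle: Bystander: yellow glue bottle, 56 mm across, 150 mm high, standing on the bench to the -y side of the chest. Origin: centre of its underside.
- crown (a point): Middle of the shackle's crown (bar axis), at x = 56, y = 0, z = 12 mm in the lock's frame when closed. The shackle is a U of 8 mm round bar, legs along x at y = +15 mm (long, never leaves the case) and y = -15 mm (short, through the staple's eye). One staple leg stands inside the U: pull the case along its -x and within 15 mm the crown catches on it; 17 mm more draws the shackle open.
- short_leg_tip (a point): Tip of the shackle's short leg, at y = -15, z = 12 mm in the lock's frame: x = 25 mm when closed (3 mm inside the case), 42 mm when fully open, a 14 mm gap to the case. Then, with the case pushed back along +x until the staple stands in this gap (eye 31 to 39 mm in x from the lock's origin; the case may touch the staple), the lock lifts straight up off it.
There are look-alikes about, which are no part of the job. What is shaped like the lock but blue or purple is not meant.

How it is judged:
By the outcome, as a careful person would: the job done as asked, in the order asked, and still so for the second after the job is handed in, while the arm keeps its last pose, push and grip.
It also fails if it takes over 61 s, if anything falls off the work surface, if the arm or the gripper's body presses on something with over 40 N, if the wrist force passes 120 N, or if a joint passes its speed limit or range.

### The arm

A 6-joint arm with a two-finger parallel gripper is mounted at the origin on the work surface. World frame = base frame: x ahead of the robot, y to its left, z up, the work surface at z = 0. Lengths are in m, angles in rad, forces in N, time in s.
With the tool pointing down it reaches from about 0.3 to 0.875 m from the base axis. Payload 6.4 kg.
Tool frame: the origin (TCP) lies at the very end of the fingers, on their centre line; the grasp point (between the pads) lies ctrl.pinch_z behind it (ctrl.pinch_z is the distance from the TCP to the grasp point, in m); y points along the fingers, z is the direction in which the jaws open and shut, and the axes are right-handed (so a half turn about y gives the same grasp; the last joint's range is limited). The gripper opens to 85 mm and grips with 20 to 120 N. Pads are 22 mm wide; open, the fingers measure 114 mm over their backs; the gripper's body (76 mm by 85 mm) begins 54 mm behind the grasp point. The pads swing forward as they close: fully open they stand 13 mm farther back than shut.
Start: joints at [1.001, 0.181, 1.607, -0, 1.354, -0.206], TCP at [0.205, 0.537, 0.199] pointing down, gripper open.
Joint ranges: [-2.99, 2.99], [-0.89, 2.07], [0.3, 2.58], [-1.14, 4.28], [0, 2.63], [-3.12, 3.12]. Speed limits (rad/s): [2.57, 2.57, 3.01, 3.14, 3.14, 3.14].

### API

Orientations are given as a unit quaternion [w, x, y, z].
In Python, from bench import ctrl gives the robot as it stands.
- The arm moves only by the shell command python3 -m pendant 'ROWS'. ROWS is JSON, one flat list of numbers, 7 for each row, row after row: the shift along the world's x, y, z in m, then the turn, a rotation vector about the world's x, y, z in degrees, then the finger opening in m, from 0 to 0.0854. In form: [tx, ty, tz, rx, ry, rz, hand, tx, ty, tz, rx, ry, rz, hand, ...]. A call has 1 to 12 rows; each row shifts and turns the commanded pose from where the row before left it; what a row does not reach is not made up. A row lasts 1/8 s, in which the tool goes at most 62.5 mm and 10.7 degrees, less where a joint would pass 70% of its speed; a pose out of reach is approached as far as the arm can. A call with a gripper value outside its range is refused whole. The fingers move at their own pace and stop on an object; the grip force is fixed at half the most. Time passes only in rows, so rows that do not move let the fingers close. It gives the time, the measured TCP pose, the force and the opening at its end, in the units of the state.
- ctrl.get_obs(): the state, without advancing time (a new reading comes with each control period).
- ctrl.camera(name): name is "scene" or "top" or "wrist"; returns the picture (480x640x3 uint8, red, green, blue); there is no depth.
- ctrl.camera_info(name): a dict with "fx", "fy", "cx", "cy" (pixels), "origin" and "rotation" of the camera in the world; the wrist camera has in their place "tool_from_camera" (4x4, takes a point from camera to tool coordinates, whose origin is the TCP and whose axes are the tool frame's). Camera axes: x right, y down, z forward; pixel columns grow to the right and rows downward; lengths in m; the calibration is good to about 2 mm. The wrist camera is an equidistant fisheye: a pixel r from the principal point sees the ray r / f radians off the axis. A picture is of the moment at which its call begins: read the wrist's pose just before it. camera_info takes no time and is no camera call.
- ctrl.hand_in(): hands the job in, once; it reports no verdict.
Trained networks look in the newest picture that a camera, given by its name, has taken for a name from the list of things; names that differ only in an ending like _2 or _b are one class to them, and where a whole thing is asked for, a point or a joint stands for the part that bears it (a point fixed in the world has none). Each returns a list of dicts, best first, with "score" (0 to 1); they miss things now and then, are a little off and sometimes report something else, mostly with a low value. They report only what shows in the picture. A call takes as long as a camera call. They do not tell look-alikes from the thing itself.
- ctrl.silhouettes(target, camera): "mask" (480x640 bool, what is visible of it) and "bbox" ([left, top, right, bottom] in pixels, round what is visible of it).
The state is a dict: "time_s": time; "q": joint angles; "dq": joint speeds; "joint_efforts": joint torques, N m; "eef_pos": TCP position; "eef_rot": TCP orientation; "wrist_force": force on the tool from outside, world axes, zero at the start; "torque": the same for the moment, N m; "opening": opening from 0.0 (shut) to 1.0 (fully open).
Only numpy, scipy, OpenCV 4.12 (cv2) and the standard library are available. Lean on these libraries where they do the work, as an engineer would, in place of code of your own. Each camera call takes 0.05 s, during which the arm holds its last target.

## Working session

There is one attempt and no reset: what is moved stays moved. The work goes in short steps, Python scripts to look and compute and a shell command to move; the robot and the scene stay as the last step left them, time stands still between calls to the robot, and variables do not carry over. Pictures are saved under pics/ and viewed, and the job is handed in when it is done.

```bash
ls; mkdir -p pics; python3 - <<'E'
from bench import ctrl
import cv2
print(ctrl.get_obs(), ctrl.pinch_z)
for n in ("scene","top","wrist"):
    im=ctrl.camera(n); cv2.imwrite(f"pics/{n}0.png",im[:,:,::-1])
    print(n,ctrl.camera_info(n))
E
```

```text
pics
{'time_s': 0.0, 'q': array([ 1.00070543e+00,  1.81559470e-01,  1.60801511e+00,  4.71048627e-06,
        1.35380535e+00, -2.06289190e-01]), 'dq': array([0.00077222, 0.00086849, 0.00082872, 0.00175858, 0.00175062,
       0.00096795]), 'joint_efforts': array([ 1.43688172e-03, -4.44850087e+01, -3.51356220e+01, -1.52324992e-05,
        8.46719515e-03, -4.02018532e-05]), 'eef_pos': array([0.20423906, 0.5368465 , 0.19817042]), 'eef_rot': array([-0.69485605,  0.69602458, -0.12815618,  0.1276748 ]), 'wrist_force': array([0.54377929, 0.13568744, 0.52721323]), 'torque': array([ 0.06438573,  0.02814417, -0.00013147]), 'opening': 0.9989778854738409} 0.0187
scene {'fx': 437.87327614014805, 'fy': 437.87327614014805, 'cx': 321.14079043359504, 'cy': 241.86800265160238, 'origin': array([1.10514531, 0.07259827, 0.84985653]), 'rotation': array([-0.21469741,  0.65366541,  0.68600701, -0.23668741])}
top {'fx': 563.9438282153255, 'fy': 563.9438282153255, 'cx': 318.6278138564942, 'cy': 229.630778571586, 'origin': array([0.42350705, 0.0030953 , 1.15046899]), 'rotation': array([ 0.04968182, -0.70228794,  0.70962972, -0.02736848])}
wrist {'fx': 371.64829954431775, 'fy': 371.64829954431775, 'cx': 318.65402353421905, 'cy': 237.50675818010185, 'tool_from_camera': array([[ 4.05351340e-04,  9.47738433e-01,  3.19048112e-01,
        -8.21065147e-02],
       [-4.74583660e-04, -3.19047920e-01,  9.47738466e-01,
        -1.75023357e-01],
       [ 9.99999805e-01, -5.35582078e-04,  3.20454673e-04,
         4.93343094e-04],
       [ 0.00000000e+00,  0.00000000e+00,  0.00000000e+00,
         1.00000000e+00]])}
```

View pics/scene0.png

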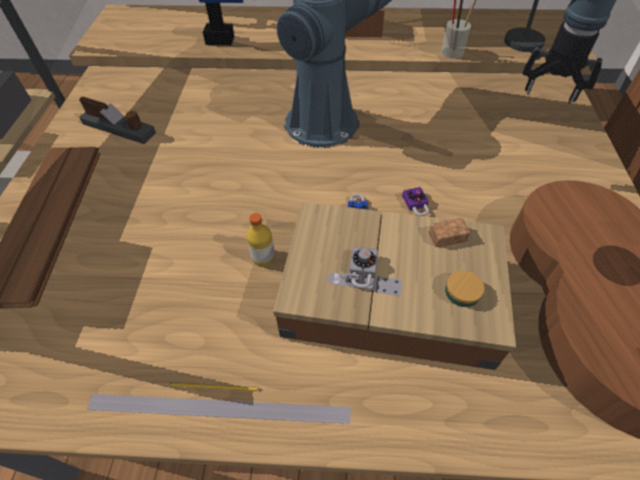

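View pics/top0.png

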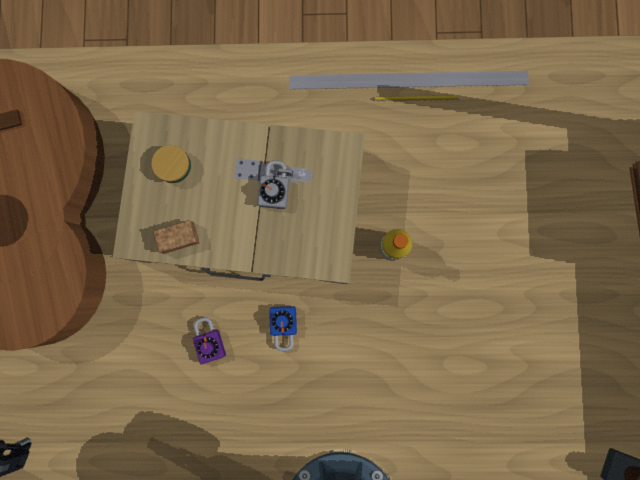

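View pics/wrist0.png

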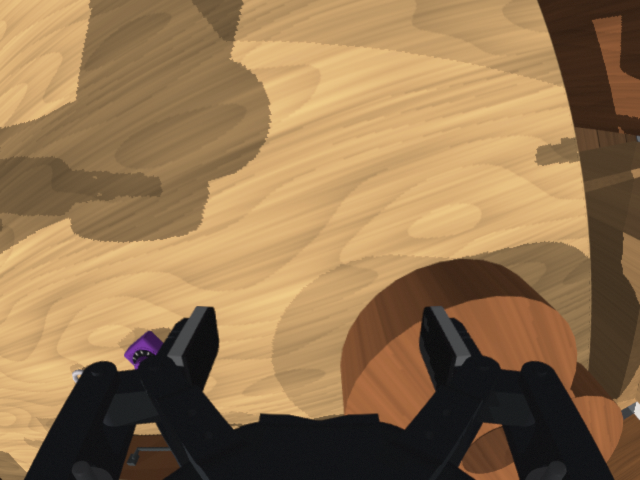

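The steel lock is on the chest lid at top (273,188), threaded through the staple at about (278,170). The look-alikes are blue at (283,325) and purple at (208,345), both lying loose on the bench. The steel one fits the description. I'll confirm it with an enlarged crop.

```bash
cat > h.py <<'E'
import numpy as np,cv2
from scipy.spatial.transform import Rotation as R
from bench import ctrl
def rot(q): q=np.array(q); return R.from_quat(q[[1,2,3,0]])
def cam(n):
    i=ctrl.camera_info(n)
    if n=="wrist":
        o=ctrl.get_obs(); T=np.eye(4); T[:3,:3]=rot(o["eef_rot"]).as_matrix(); T[:3,3]=o["eef_pos"]
        W=T@i["tool_from_camera"]; return i,W[:3,3],W[:3,:3]
    return i,np.array(i["origin"]),rot(i["rotation"]).as_matrix()
def ray(n,u,v,c=None):
    i,o,M=c or cam(n); x=(u-i["cx"])/i["fx"]; y=(v-i["cy"])/i["fy"]
    if n=="wrist":
        r=np.hypot(x,y); d=np.array([x/r*np.sin(r),y/r*np.sin(r),np.cos(r)]) if r>0 else np.array([0,0,1.])
    else: d=np.array([x,y,1.])
    return o,M@d
def atz(n,u,v,z,c=None):
    o,d=ray(n,u,v,c); return o+d*(z-o[2])/d[2]
def proj(n,p,c=None):
    i,o,M=c or cam(n); d=M.T@(np.array(p)-o)
    if n=="wrist":
        s=np.hypot(d[0],d[1]); th=np.arctan2(s,d[2]); return i["cx"]+i["fx"]*th*d[0]/s, i["cy"]+i["fy"]*th*d[1]/s
    return i["cx"]+i["fx"]*d[0]/d[2], i["cy"]+i["fy"]*d[1]/d[2]
def crop(im,x0,y0,w,h,s,f): cv2.imwrite(f,cv2.resize(im[y0:y0+h,x0:x0+w,::-1],None,fx=s,fy=s,interpolation=cv2.INTER_CUBIC))
E
python3 - <<'E'
from h import *
im=cv2.imread("pics/top0.png")[:,:,::-1]; crop(im,220,140,110,90,7,"pics/topc.png")
im=cv2.imread("pics/scene0.png")[:,:,::-1]; crop(im,320,230,100,75,8,"pics/scenec.png")
for n,u,v,z in [("top",273,188,.162),("scene",364,256,.162),("top",278,170,.144),("scene",361,282,.144),("top",397,242,.15),("top",171,163,.148),("top",176,237,.15)]: print(n,u,v,atz(n,u,v,z))
# chest corners
for u,v in [(136,113),(363,133),(350,283),(114,256)]: print(atz("top",u,v,.12))
for t in ["lock","knob","chest"]:
    for c in ["top","scene"]:
        if t=="lock" or t=="knob" or t=="chest": print(t,c)
E
```

```text
top 273 188 [0.60756501 0.11462839 0.162     ]
scene 364 256 [0.61369889 0.118708   0.162     ]
top 278 170 [0.64403821 0.10752935 0.144     ]
scene 361 282 [0.66143397 0.11390382 0.144     ]
top 397 242 [ 0.50946138 -0.10460256  0.15      ]
top 171 163 [0.65925296 0.30326207 0.148     ]
top 176 237 [0.5230095  0.29087453 0.15      ]
[0.76387354 0.38076148 0.12      ]
[ 0.71720466 -0.04937333  0.12      ]
[ 0.43826551 -0.02100226  0.12      ]
[0.49200763 0.41460646 0.12      ]
lock top
lock scene
knob top
knob scene
chest top
chest scene
```

View pics/topc.png

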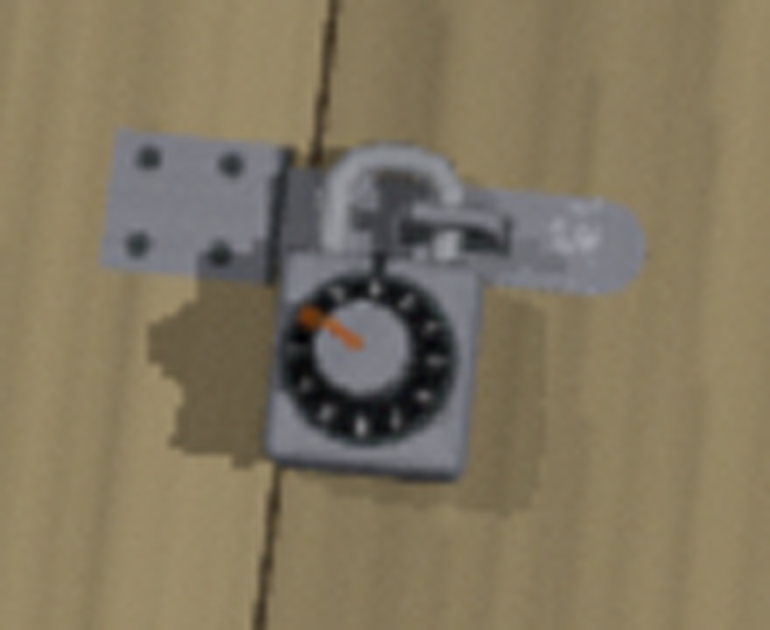

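View pics/scenec.png

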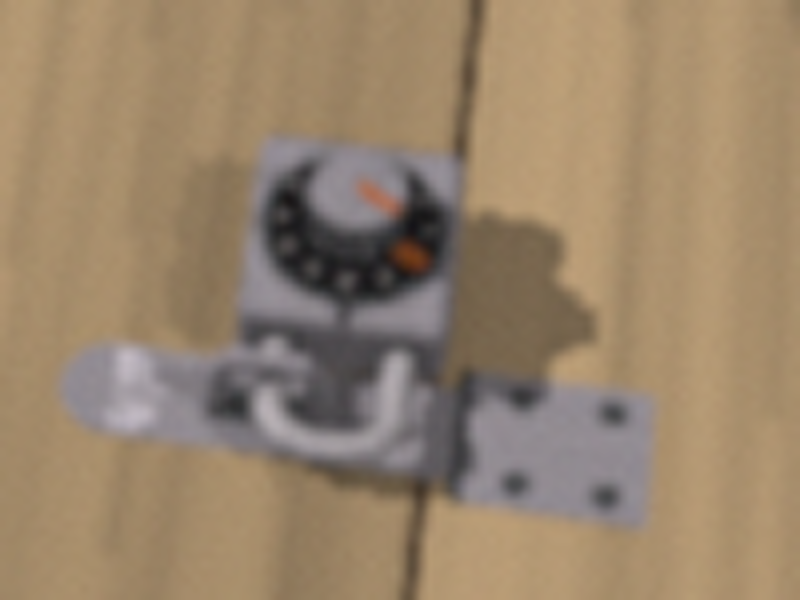

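```bash
python3 - <<'E'
from h import *
o=ctrl.get_obs(); M=rot(o["eef_rot"]).as_matrix(); print(M.round(3)); 
print("jaw yaw",np.degrees(np.arctan2(M[1,2],M[0,2])))
E
python3 -m pendant '[0,0,0.05,0,0,0,0.0854, 0,0,0.05,0,0,0,0.0854, 0.03,-0.03,0,0,0,0,0.0854, 0.03,-0.03,0,0,0,0,0.0854, 0.03,-0.03,0,0,0,0,0.0854, 0.03,-0.03,0,0,0,0,0.0854, 0.03,-0.03,0,0,0,0,0.0854, 0.03,-0.03,0,0,0,0,0.0854, 0.03,-0.03,0,0,0,0,0.0854]'
```

```text
[[ 0.935 -0.001  0.356]
 [-0.356 -0.001  0.935]
 [-0.    -1.    -0.001]]
jaw yaw 69.15820348403759
time_s: 1.27
eef_pos: [0.4153, 0.3262, 0.2988]
eef_rot: [-0.695, 0.696, -0.128, 0.128]
wrist_force: [0.5, 1.2, -0.4]
opening: 1.003
```

```bash

python3 -m pendant '[0.03,-0.035,0,0,0,3,0.0854, 0.03,-0.035,0,0,0,3,0.0854, 0.03,-0.035,0,0,0,3,0.0854, 0.03,-0.035,0,0,0,3,0.0854, 0.03,-0.035,0,0,0,3,0.0854,0.03,-0.035,-0.02,0,0,0,0.0854,0,0,0,0,0,0,0.0854,0,0,0,0,0,0,0.0854]'
python3 - <<'E'
from h import *
o=ctrl.get_obs(); c=cam("wrist"); im=ctrl.camera("wrist"); cv2.imwrite("pics/w1.png",im[:,:,::-1]); np.save("w1pose.npy",np.hstack([o["eef_pos"],o["eef_rot"]]))
print(o["q"],o["eef_pos"])
E
```

```text
time_s: 2.28
eef_pos: [0.5941, 0.1177, 0.2788]
eef_rot: [0.706, -0.706, 0.037, -0.036]
wrist_force: [-0.2, -0.2, 1.1]
opening: 0.998
[-5.07862975e-04  1.96149590e-01  1.42902606e+00  4.37137639e-04
  1.51762608e+00 -1.46893600e+00] [0.59413029 0.11765154 0.27875949]
```

View pics/w1.png

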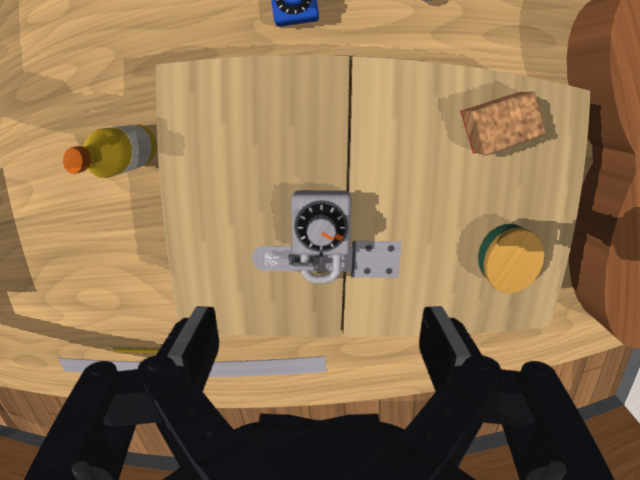

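```bash

python3 - <<'E'
from h import *
im=cv2.imread("pics/w1.png")[:,:,::-1]; crop(im,270,180,100,112,7,"pics/w1c.png"); crop(im,275,185,90,75,8,"pics/w1c.png")
crop(im,240,180,130,110,6,"pics/w1d.png")
E
```

```text
(no output)
```

View pics/w1d.png

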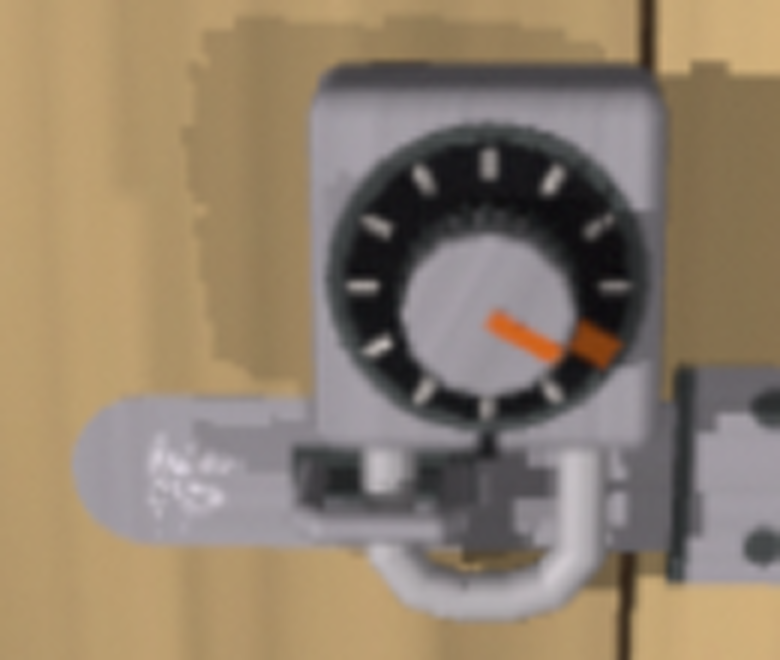

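```bash

python3 - <<'E'
from h import *
c=cam("wrist")
f=lambda u,v,z: atz("wrist",240+(u-.5*0)/6,180+v/6,z,c)
print("disc",f(488,285,.147),"knob",f(489,314,.162))
L=[f(313,110,.144),f(317,430,.144)]; Rr=[f(662,110,.144),f(655,430,.144)]
for a,b in (L,Rr): d=b-a; print(a,b,np.degrees(np.arctan2(d[1],d[0])))
bl,br=f(318,444,.144),f(655,444,.144); print("front",bl,br,"w",np.linalg.norm(br-bl),np.degrees(np.arctan2(*(br-bl)[[1,0]])))
print("ticks",f(489,163,.147),f(487,408,.147)); d=f(487,408,.147)-f(489,163,.147);print(np.degrees(np.arctan2(d[1],d[0])))
d=f(615,286,.147)-f(362,286,.147);print(np.degrees(np.arctan2(d[1],d[0])))
print("staple top",f(300,525,.144),f(455,525,.144), "crown",f(487,600,.136))
M=rot(ctrl.get_obs()["eef_rot"]).as_matrix(); print(M.round(4),np.degrees(np.arctan2(M[1,2],M[0,2])))
# cross-check with top/scene
t=cam("top")
for u,v in[(368,357)]: print("top disc",atz("top",220+u/7,140+v/7,.147))
print("top knob",atz("top",220+362/7,140+347/7,.162)); print("scene knob",atz("scene",320+360/8,230+185/8,.162))
E
```

```text
disc [0.60679343 0.11983892 0.147     ] knob [0.6063718 0.1199037 0.162    ]
[0.57916381 0.09755708 0.144     ] [0.62759153 0.09216859 0.144     ] -6.349114958352798
[0.58420737 0.14708336 0.144     ] [0.63273942 0.14231917 0.144     ] -5.606530265540349
front [0.62982801 0.09203679 0.144     ] [0.63497467 0.14215473 0.144     ] w 0.050381508679927946 84.13679118289977
ticks [0.588781   0.12178436 0.147     ] [0.62557792 0.11781595 0.147     ]
-6.15534961762441
84.16030038754859
staple top [0.64263306 0.08764805 0.144     ] [0.64497219 0.11103673 0.144     ] crown [0.66169803 0.11429424 0.136     ]
[[ 9.949e-01 -1.000e-04  1.012e-01]
 [-1.012e-01  4.000e-04  9.949e-01]
 [-1.000e-04 -1.000e+00  4.000e-04]] 84.19002614120924
top disc [0.6048645  0.11709773 0.147     ]
top knob [0.60475716 0.11692706 0.162     ]
scene knob [0.60679462 0.12067568 0.162     ]
```

```bash

python3 -m pendant '[0.006,0.001,-0.03,0,0,0,0.0854, 0.006,0.0005,-0.03,0,0,0,0.0854, 0,0,-0.03,0,0,0,0.07, 0,0,-0.02,0,0,0,0.05, 0,0,-0.01,0,0,0,0.04, 0,0,-0.008,0,0,0,0.04, 0,0,0,0,0,0,0.04,0,0,0,0,0,0,0.04]'
python3 - <<'E'
from h import *
c=cam("wrist"); im=ctrl.camera("wrist"); cv2.imwrite("pics/w2.png",im[:,:,::-1])
print(ctrl.get_obs()["eef_pos"])
E
```

```text
time_s: 3.32
eef_pos: [0.6072, 0.1188, 0.1521]
eef_rot: [0.706, -0.706, 0.036, -0.037]
wrist_force: [0.2, -0.4, 0.1]
opening: 0.469
[0.60720826 0.11881715 0.15203622]
```

View pics/w2.png

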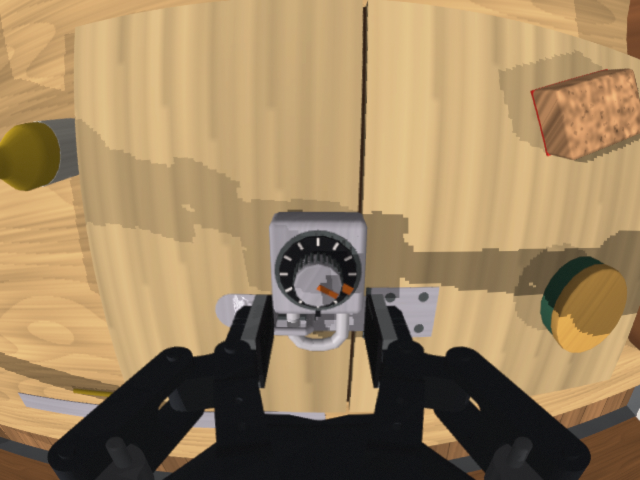

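```bash

python3 - <<'E'
from h import *
c=cam("wrist"); o=ctrl.get_obs(); p=o["eef_pos"]; M=rot(o["eef_rot"]).as_matrix()
for s in (-1,1):
  for w in (-.011,.011): 
    print(s,w,"tip",np.round(proj("wrist",p+M@[w,0,s*.02],c)),np.round(proj("wrist",p+M@[w,-.03,s*.02],c)))
print(proj("wrist",p,c))
im=cv2.imread("pics/w2.png")[:,:,::-1]; crop(im,240,200,150,120,5,"pics/w2c.png")
E
```

```text
-1 -0.011 tip [278. 260.] [272. 286.]
-1 0.011 tip [280. 298.] [274. 328.]
1 -0.011 tip [357. 260.] [363. 286.]
1 0.011 tip [355. 298.] [361. 328.]
(np.float64(317.6418391655785), np.float64(279.57438041541104))
```

View pics/w2c.png

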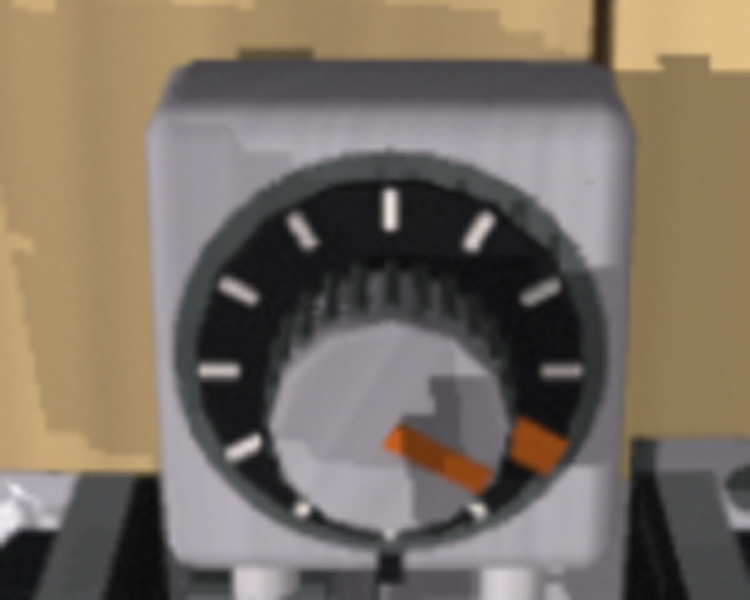

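```bash

python3 - <<'E'
from h import *
c=cam("wrist"); o=ctrl.get_obs(); p=o["eef_pos"]; M=rot(o["eef_rot"]).as_matrix()
for op,nm in((.02,"w2"),(.0427,"w1")):
  print(nm)
  for b in (0,.005,.01,.015,.02,.03,.04):
    print(b,[tuple(np.round(proj("wrist",p+M@[w,-b,s*op],c)).astype(int)) for s in(-1,1) for w in (-.011,.011)])
im=cv2.imread("pics/w2.png")[:,:,::-1]; crop(im,200,270,240,160,3.3,"pics/w2e.png")
E
```

```text
w2
0 [(np.int64(278), np.int64(260)), (np.int64(280), np.int64(298)), (np.int64(357), np.int64(260)), (np.int64(355), np.int64(298))]
0.005 [(np.int64(277), np.int64(264)), (np.int64(279), np.int64(303)), (np.int64(358), np.int64(264)), (np.int64(356), np.int64(303))]
0.01 [(np.int64(276), np.int64(268)), (np.int64(278), np.int64(307)), (np.int64(359), np.int64(268)), (np.int64(357), np.int64(307))]
0.015 [(np.int64(275), np.int64(272)), (np.int64(277), np.int64(312)), (np.int64(360), np.int64(272)), (np.int64(358), np.int64(312))]
0.02 [(np.int64(274), np.int64(276)), (np.int64(276), np.int64(317)), (np.int64(361), np.int64(276)), (np.int64(359), np.int64(317))]
0.03 [(np.int64(272), np.int64(286)), (np.int64(274), np.int64(328)), (np.int64(363), np.int64(286)), (np.int64(361), np.int64(328))]
0.04 [(np.int64(269), np.int64(296)), (np.int64(272), np.int64(340)), (np.int64(366), np.int64(296)), (np.int64(363), np.int64(340))]
w1
0 [(np.int64(235), np.int64(260)), (np.int64(238), np.int64(297)), (np.int64(400), np.int64(260)), (np.int64(397), np.int64(297))]
0.005 [(np.int64(233), np.int64(263)), (np.int64(237), np.int64(302)), (np.int64(402), np.int64(263)), (np.int64(399), np.int64(302))]
0.01 [(np.int64(231), np.int64(267)), (np.int64(235), np.int64(306)), (np.int64(404), np.int64(267)), (np.int64(401), np.int64(306))]
0.015 [(np.int64(229), np.int64(271)), (np.int64(233), np.int64(311)), (np.int64(407), np.int64(271)), (np.int64(402), np.int64(311))]
0.02 [(np.int64(226), np.int64(276)), (np.int64(231), np.int64(316)), (np.int64(409), np.int64(276)), (np.int64(405), np.int64(316))]
0.03 [(np.int64(221), np.int64(285)), (np.int64(226), np.int64(327)), (np.int64(414), np.int64(285)), (np.int64(409), np.int64(327))]
0.04 [(np.int64(216), np.int64(295)), (np.int64(222), np.int64(339)), (np.int64(419), np.int64(295)), (np.int64(413), np.int64(339))]
```

View pics/w2e.png

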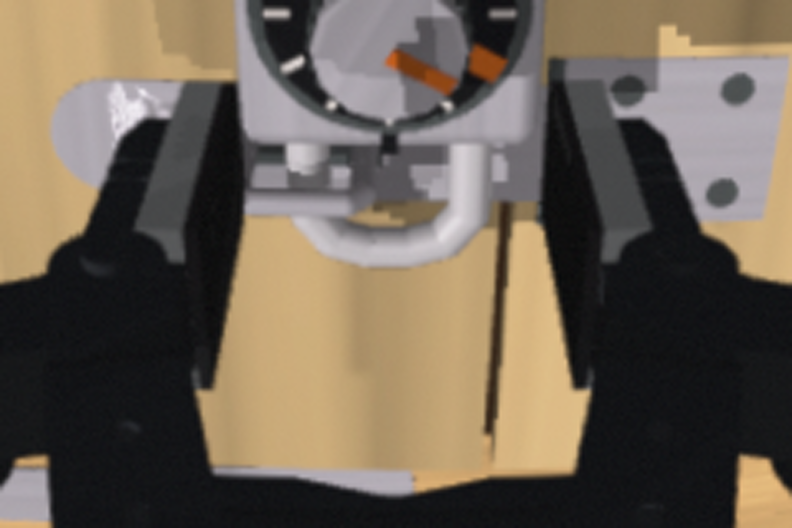

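```bash

python3 - <<'E'
from h import *
im=ctrl.camera("scene"); o=ctrl.get_obs(); p=o["eef_pos"]; M=rot(o["eef_rot"]).as_matrix(); im=im.copy()
x0,y0,s=310,190,8
big=cv2.resize(im[y0:y0+75,x0:x0+100,::-1],None,fx=s,fy=s,interpolation=cv2.INTER_CUBIC)
for b,col in((0,(0,0,255)),(.0187,(0,255,0)),(.037,(255,0,0))):
  for z in (-.02,.02):
    u,v=proj("scene",p+M@[0.011,-b,z]); cv2.circle(big,(int((u-x0+.5)*s),int((v-y0+.5)*s)),4,col,-1)
cv2.imwrite("pics/s2.png",big)
E
```

```text
(no output)
```

View pics/s2.png

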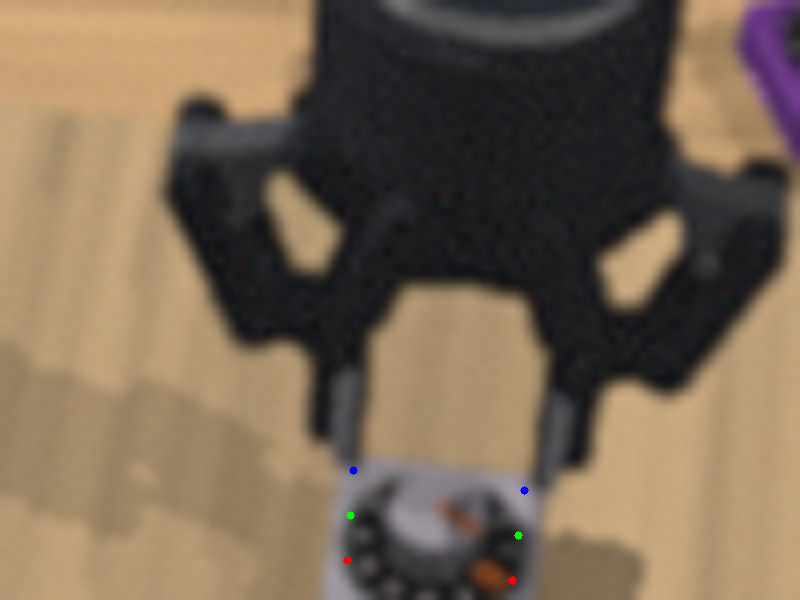

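Both views put the finger tips about 35 mm behind the reported TCP, so they are still above the knob. I'll close here and see where the tips end up.

```bash

python3 -m pendant '[0,0,0,0,0,0,0.024,0,0,0,0,0,0,0.024,0,0,0,0,0,0,0.024,0,0,0,0,0,0,0.024]'
python3 - <<'E'
from h import *
im=ctrl.camera("scene"); o=ctrl.get_obs(); p=o["eef_pos"]; M=rot(o["eef_rot"]).as_matrix(); im=im.copy()
x0,y0,s=310,190,5
big=cv2.resize(im[y0:y0+75,x0:x0+100,::-1],None,fx=s,fy=s,interpolation=cv2.INTER_CUBIC)
for b,col in((0,(0,0,255)),(.0187,(0,255,0)),(.037,(255,0,0))):
  for z in (-.012,.012):
    u,v=proj("scene",p+M@[0.011,-b,z]); cv2.circle(big,(int((u-x0+.5)*s),int((v-y0+.5)*s)),3,col,-1)
c=cam("wrist"); im=ctrl.camera("wrist").copy()
x0,y0,s=250,220,3
b2=cv2.resize(im[y0:y0+180,x0:x0+140,::-1],None,fx=s,fy=s,interpolation=cv2.INTER_CUBIC)
for b,col in((0,(0,0,255)),(.0187,(0,255,0)),(.037,(255,0,0))):
  for z in (-.012,.012):
    u,v=proj("wrist",p+M@[-0.011,-b,z],c); cv2.circle(b2,(int((u-x0+.5)*s),int((v-y0+.5)*s)),3,col,-1)
cv2.imwrite("pics/s3.png",big);cv2.imwrite("pics/w3.png",b2)
E
```

```text
time_s: 3.92
eef_pos: [0.6066, 0.1189, 0.1511]
eef_rot: [-0.706, 0.706, -0.036, 0.036]
wrist_force: [0.4, 0.2, 0.5]
opening: 0.282
```

View pics/s3.png

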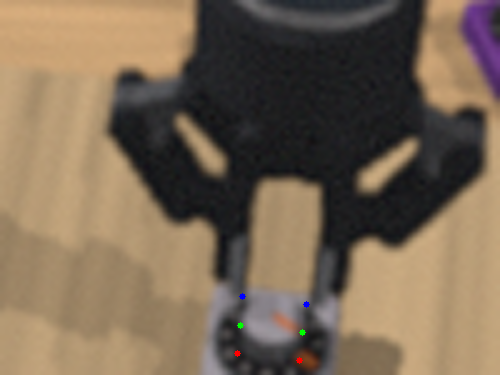

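View pics/w3.png

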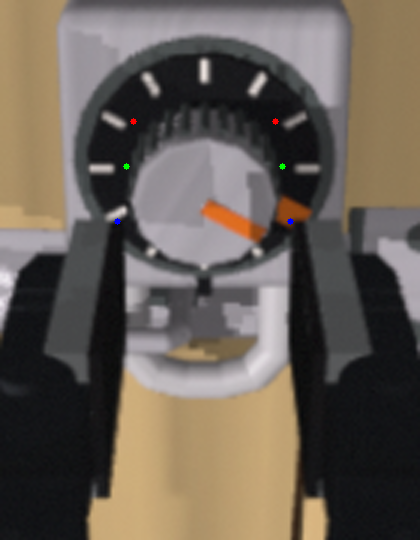

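The tips really do sit about 37 mm behind the reported TCP, at z≈0.188. I'll reopen and go down carefully, watching the wrist force.

```bash

python3 -m pendant '[0,0,0,0,0,0,0.045,0,0,0,0,0,0,0.045,0,0,0,0,0,0,0.045,0,0,-0.01,0,0,0,0.045,0,0,-0.01,0,0,0,0.045,0,0,-0.006,0,0,0,0.045,0,0,-0.004,0,0,0,0.045,0,0,0,0,0,0,0.045]'
python3 - <<'E'
from h import *
im=ctrl.camera("scene"); o=ctrl.get_obs(); p=o["eef_pos"]; M=rot(o["eef_rot"]).as_matrix(); im=im.copy(); print(p,o["wrist_force"])
x0,y0,s=310,200,5
big=cv2.resize(im[y0:y0+90,x0:x0+100,::-1],None,fx=s,fy=s,interpolation=cv2.INTER_CUBIC)
c=cam("wrist"); im=ctrl.camera("wrist").copy()
x0,y0,s=240,220,3
b2=cv2.resize(im[y0:y0+150,x0:x0+160,::-1],None,fx=s,fy=s,interpolation=cv2.INTER_CUBIC)
cv2.imwrite("pics/s4.png",np.hstack([big[:450,:,:],b2[:450]])[:, :980][:, :]) if 0 else None
cv2.imwrite("pics/s4.png",cv2.resize(np.hstack([big,b2]),(784,360)))
E
```

```text
time_s: 5.03
eef_pos: [0.6064, 0.1189, 0.1207]
eef_rot: [-0.706, 0.706, -0.036, 0.036]
wrist_force: [0.3, 0.2, 0.2]
opening: 0.527
[0.60664869 0.11888185 0.12107191] [-0.24920911 -0.15675966 -0.14213435]
```

View pics/s4.png

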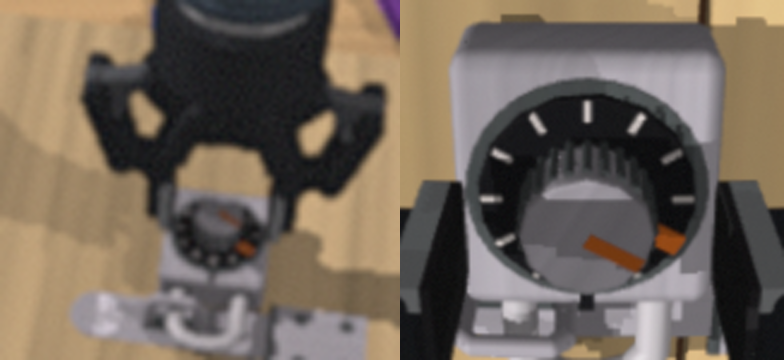

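```bash

python3 -m pendant '[0,0,-0.004,0,0,0,0.045,0,0,-0.003,0,0,0,0.045,0,0,0,0,0,0,0.03,0,0,0,0,0,0,0.03,0,0,0,0,0,0,0.03]'
python3 - <<'E'
from h import *
c=cam("wrist"); im=ctrl.camera("wrist").copy(); o=ctrl.get_obs(); print(o["eef_pos"],o["wrist_force"],o["opening"])
crop(im,230,200,180,150,4,"pics/w5.png")
E
```

```text
time_s: 5.75
eef_pos: [0.6069, 0.1188, 0.1144]
eef_rot: [0.706, -0.706, 0.036, -0.036]
wrist_force: [0.3, 0.5, 2.6]
opening: 0.354
[0.60688909 0.11887705 0.11440562] [ 0.25811342 -0.47976472  1.81032396] 0.35344640899183105
```

View pics/w5.png

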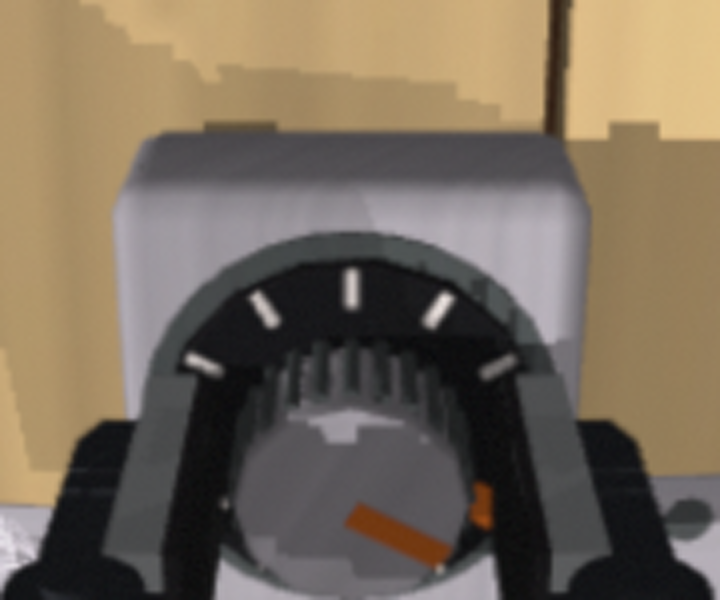

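The tips are just touching the dial disc (about 2 N), so they sit around 33 mm behind the TCP. I'll raise 2 mm and grip the knob.

```bash

python3 -m pendant '[0,0,0.002,0,0,0,0.03,0,0,0,0,0,0,0.015,0,0,0,0,0,0,0.015,0,0,0,0,0,0,0.015,0,0,0,0,0,0,0.015]'
```

```text
time_s: 6.42
eef_pos: [0.6064, 0.1188, 0.1164]
eef_rot: [-0.706, 0.706, -0.036, 0.036]
wrist_force: [-3.1, -0.6, 5.6]
opening: 0.25
```

```bash

python3 - <<'E'
from h import *
c=cam("wrist"); im=ctrl.camera("wrist").copy(); o=ctrl.get_obs(); print(o["eef_pos"],o["wrist_force"],o["torque"],o["opening"])
crop(im,230,200,180,150,4,"pics/w6.png")
E
```

```text
[0.60641577 0.11876138 0.116426  ] [-2.96238163 -0.90510148  5.83379684] [-0.21125636  0.58338772  0.01812393] 0.24833618022832368
```

View pics/w6.png

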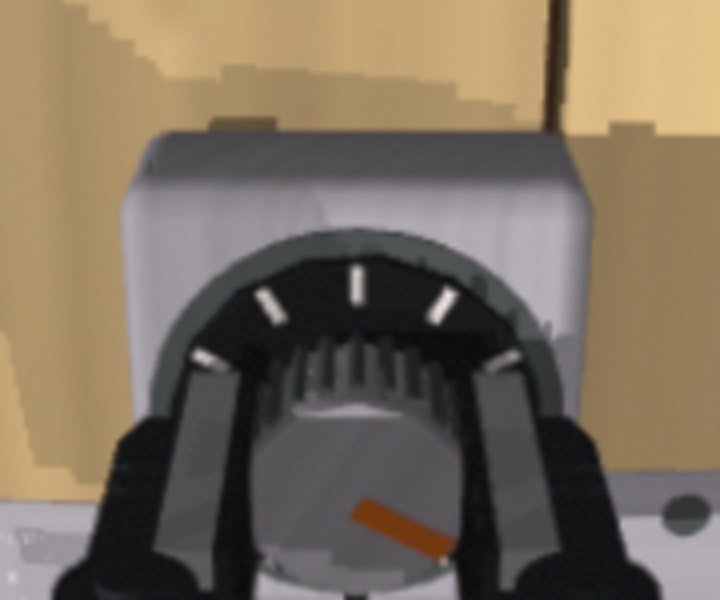

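```bash

python3 -m pendant '[0,0,0,0,0,-8,0.015,0,0,0,0,0,-8,0.015,0,0,0,0,0,-8,0.015,0,0,0,0,0,-8,0.015,0,0,0,0,0,-8,0.015,0,0,0,0,0,-8,0.015,0,0,0,0,0,-8,0.015,0,0,0,0,0,-4,0.015,0,0,0,0,0,0,0.015,0,0,0,0,0,0,0.015]'
python3 - <<'E'
from h import *
c=cam("wrist"); im=ctrl.camera("wrist").copy(); o=ctrl.get_obs(); print(o["eef_pos"],o["wrist_force"],o["torque"],o["opening"],o["q"])
M=rot(o["eef_rot"]).as_matrix(); print(np.degrees(np.arctan2(M[1,2],M[0,2])))
crop(im,200,170,240,180,3,"pics/w7.png")
im=ctrl.camera("top"); crop(im,220,140,110,90,7,"pics/t7.png")
E
```

```text
time_s: 7.72
eef_pos: [0.6068, 0.1187, 0.1164]
eef_rot: [0.594, -0.594, 0.384, -0.384]
wrist_force: [-0.9, -1.4, 5.4]
opening: 0.255
[0.60681441 0.11873946 0.11642431] [-1.8097049  -1.80066123  5.25996411] [-0.27927231  0.28557373  0.02022748] 0.2512009153309212 [ 1.67832869e-03  3.56080341e-01  1.56438640e+00 -2.39963556e-04
  1.22061080e+00 -4.21338885e-01]
24.24181907198715
```

View pics/w7.png

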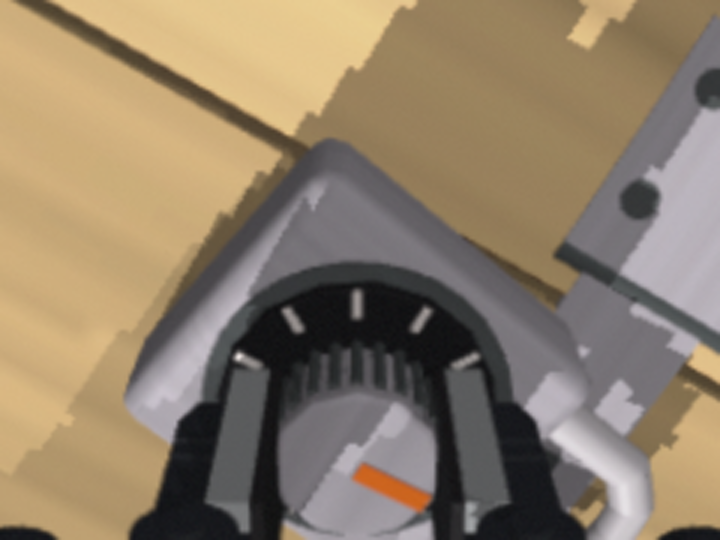

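View pics/t7.png

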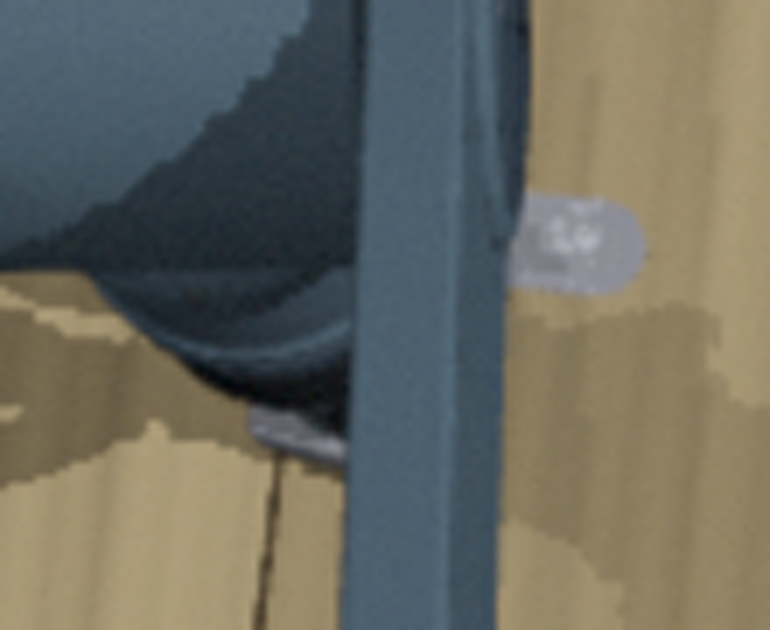

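```bash

python3 - <<'E'
from h import *
c=cam("wrist"); f=lambda u,v,z: atz("wrist",200+u/3,170+v/3,z,c)
def yaw(a,b): d=b-a; return a.round(4),b.round(4),np.degrees(np.arctan2(d[1],d[0]))
print("side edge",yaw(f(370,175,.144),f(560,345,.144)))
print("rear edge",yaw(f(150,372,.144),f(305,190,.144)))
print("seam",yaw(f(20,3,.12),f(300,150,.12)))
E
```

```text
side edge (array([0.5938, 0.1533, 0.144 ]), array([0.6304, 0.1409, 0.144 ]), np.float64(-18.686445336423873))
rear edge (array([0.5765, 0.1117, 0.144 ]), array([0.5864, 0.1476, 0.144 ]), np.float64(74.49720913181952))
seam (array([0.5345, 0.1501, 0.12  ]), array([0.5852, 0.1459, 0.12  ]), np.float64(-4.75827201494281))
```

The case turned about 11° with the dial, so the dial has only gone about 49° relative to it. I'll turn further.

```bash

python3 -m pendant '[0,0,0,0,0,-5,0.015,0,0,0,0,0,-5,0.015,0,0,0,0,0,0,0.015]'
python3 - <<'E'
from h import *
c=cam("wrist"); im=ctrl.camera("wrist").copy(); o=ctrl.get_obs(); print(o["eef_pos"],o["wrist_force"],o["torque"],o["opening"])
M=rot(o["eef_rot"]).as_matrix(); print(np.degrees(np.arctan2(M[1,2],M[0,2])))
crop(im,200,170,240,180,3,"pics/w8.png")
E
```

```text
time_s: 8.2
eef_pos: [0.6067, 0.1187, 0.1164]
eef_rot: [-0.558, 0.558, -0.434, 0.435]
wrist_force: [-1.3, -0.8, 4.5]
opening: 0.25
[0.60674328 0.11872468 0.11642039] [-2.22432496 -2.05132815  5.41292296] [-0.30545166  0.32194987 -0.03026185] 0.25400813707887354
14.226251072281798
```

View pics/w8.png

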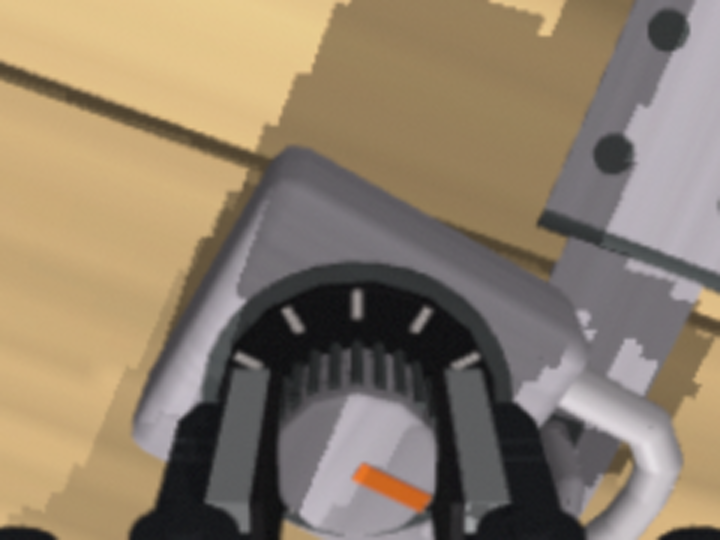

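```bash

python3 - <<'E'
from h import *
c=cam("wrist"); f=lambda u,v,z: atz("wrist",200+u/3,170+v/3,z,c)
def yaw(a,b): d=b-a; return a.round(4),b.round(4),np.degrees(np.arctan2(d[1],d[0]))
print("side edge",yaw(f(330,180,.144),f(570,315,.144)))
print("rear edge",yaw(f(160,400,.144),f(262,200,.144)))
E
```

```text
side edge (array([0.5946, 0.153 , 0.144 ]), array([0.6337, 0.1415, 0.144 ]), np.float64(-16.41192182204561))
rear edge (array([0.5779, 0.1128, 0.144 ]), array([0.5861, 0.1479, 0.144 ]), np.float64(76.7706704935436))
```

```bash

python3 -m pendant '[0,0,0,0,0,0,0.0854,0,0,0,0,0,0,0.0854,0,0,0,0,0,0,0.0854,0,0,0.03,0,0,0,0.0854,0,0,0.04,0,0,10,0.0854,0,0,0.03,0,0,10,0.0854,0,0,0,0,0,10,0.0854,0,0,0,0,0,10,0.0854,0,0,0,0,0,10,0.0854,0,0,0,0,0,10,0.0854,0,0,0,0,0,0,0.0854]'
python3 - <<'E'
from h import *
c=cam("wrist"); im=ctrl.camera("wrist").copy(); o=ctrl.get_obs(); print(o["eef_pos"],o["wrist_force"],o["torque"],o["opening"])
M=rot(o["eef_rot"]).as_matrix(); print(np.degrees(np.arctan2(M[1,2],M[0,2])))
cv2.imwrite("pics/w9full.png",im[:,:,::-1])
crop(im,240,190,130,110,6,"pics/w9.png")
E
```

```text
time_s: 9.62
eef_pos: [0.6065, 0.119, 0.2159]
eef_rot: [0.7, -0.7, 0.098, -0.098]
wrist_force: [-0.6, 0.0, -0.6]
opening: 0.997
[0.60653826 0.11891378 0.215945  ] [-0.94168922  0.77079276 -0.38998191] [-0.01714985  0.00496453 -0.05762477] 0.9981920435650967
73.958273571386
```

View pics/w9.png

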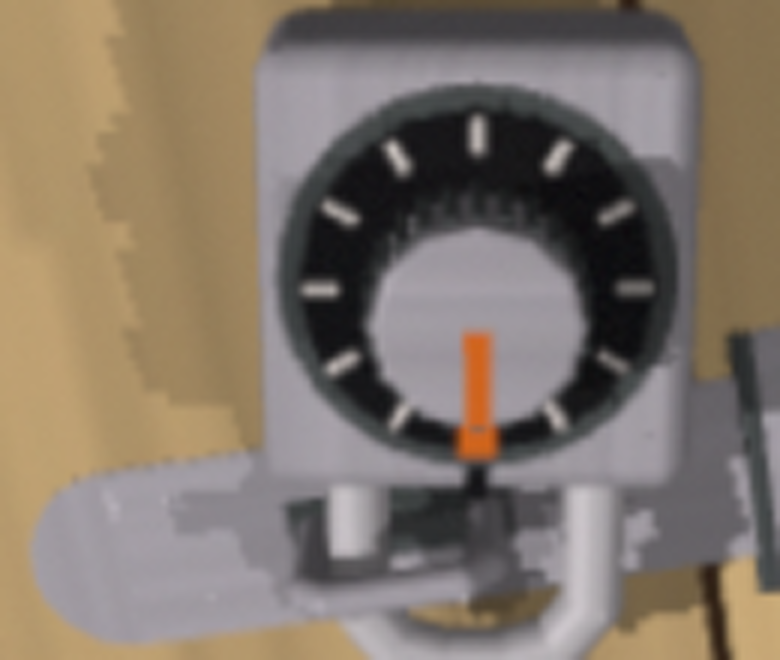

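The orange mark points at the black index line. Next I'll grip the case, with the lock at a yaw of about -16°.

```bash

python3 - <<'E'
from h import *
c=cam("wrist"); f=lambda u,v,z: atz("wrist",240+u/6,190+v/6,z,c)
def yaw(a,b): d=b-a; return a.round(4),b.round(4),np.degrees(np.arctan2(d[1],d[0]))
print("disc",f(478,285,.147),"knob",f(477,325,.162))
print(yaw(f(258,80,.144),f(270,450,.144)),yaw(f(700,80,.144),f(682,450,.144)))
print(yaw(f(290,45,.144),f(660,45,.144)),yaw(f(290,484,.144),f(660,484,.144)), "ticks",yaw(f(320,289,.147),f(634,288,.147)))
print("staple top bar",f(300,590,.144),f(500,565,.144),"crown",f(480,640,.132))
E
```

```text
disc [0.60694537 0.12012269 0.147     ] knob [0.60647402 0.12009731 0.162     ]
(array([0.5773, 0.1026, 0.144 ]), array([0.6211, 0.09  , 0.144 ]), np.float64(-15.970207040535444)) (array([0.5912, 0.151 , 0.144 ]), array([0.6349, 0.1377, 0.144 ]), np.float64(-16.958958664054688))
(array([0.5744, 0.1073, 0.144 ]), array([0.586 , 0.1476, 0.144 ]), np.float64(73.93519447459714)) (array([0.6261, 0.091 , 0.144 ]), array([0.6385, 0.134 , 0.144 ]), np.float64(73.9185671569164)) ticks (array([0.6024, 0.1024, 0.147 ]), array([0.6123, 0.1374, 0.147 ]), np.float64(74.11880594965717))
staple top bar [0.64004865 0.08775511 0.144     ] [0.64350738 0.11245016 0.144     ] crown [0.65891671 0.1055314  0.132     ]
```

```bash

python3 -m pendant '[0,0.001,-0.04,0,0,0,0.0854,0,0,-0.04,0,0,0,0.0854,0,0,-0.025,0,0,0,0.0854,0,0,-0.01,0,0,0,0.0854,0,0,-0.006,0,0,0,0.0854,0,0,-0.004,0,0,0,0.0854,0,0,0,0,0,0,0.07,0,0,0,0,0,0,0.06,0,0,0,0,0,0,0.06]'
python3 - <<'E'
from h import *
c=cam("wrist"); im=ctrl.camera("wrist").copy(); o=ctrl.get_obs(); print(o["eef_pos"],o["wrist_force"],o["torque"],o["opening"])
cv2.imwrite("pics/w10.png",im[:,:,::-1])
im=ctrl.camera("scene"); crop(im,300,190,130,110,6,"pics/s10.png")
E
```

```text
time_s: 10.8
eef_pos: [0.607, 0.1199, 0.0916]
eef_rot: [0.7, -0.7, 0.097, -0.098]
wrist_force: [0.8, -0.3, 0.6]
opening: 0.702
[0.60684992 0.11990799 0.09152149] [-0.14738797  0.71622456  0.04106106] [-0.02111644  0.01082173 -0.01060097] 0.7046372282040523
```

View pics/w10.png

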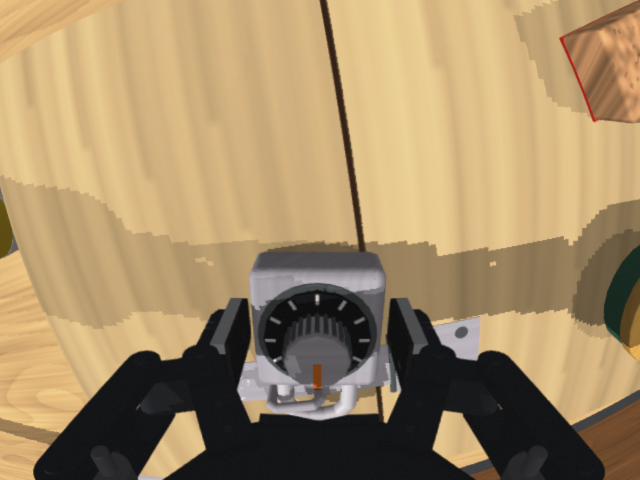

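View pics/s10.png

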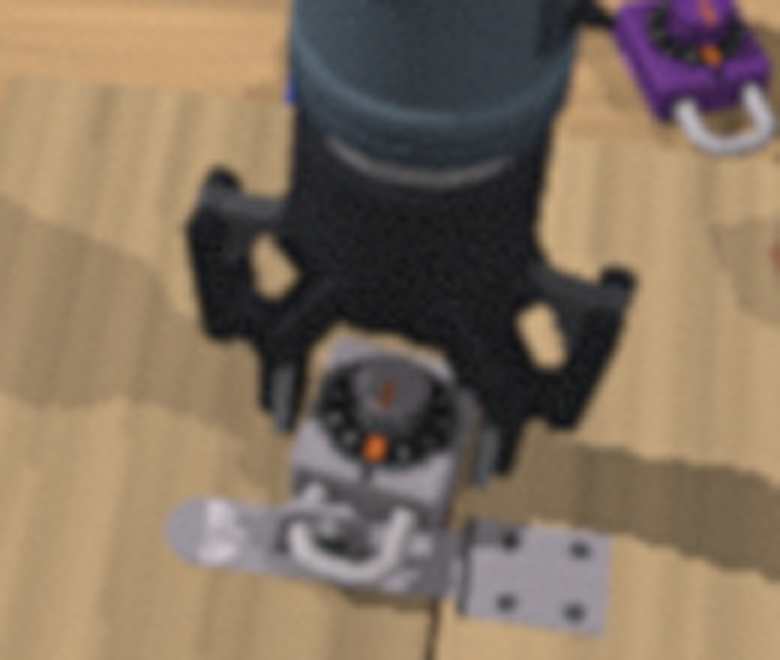

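```bash

python3 -m pendant '[0,0,-0.003,0,0,0,0.06,0,0,0,0,0,0,0.04,0,0,0,0,0,0,0.04,0,0,0,0,0,0,0.04,0,0,0,0,0,0,0.04]'
```

```text
time_s: 11.52
eef_pos: [0.6065, 0.1198, 0.088]
eef_rot: [-0.7, 0.7, -0.098, 0.097]
wrist_force: [0.1, -0.6, -0.9]
opening: 0.593
```

```bash

python3 -m pendant '[0,0,0.002,0,0,0,0.04,0,0,0,0,0,3,0.04,0,0,0,0,0,3,0.04,0,0,0,0,0,3,0.04,0,0,0,0,0,1,0.04,0,0,0,0,0,0,0.04]'
python3 - <<'E'
from h import *
c=cam("wrist"); im=ctrl.camera("wrist").copy(); o=ctrl.get_obs(); print(o["eef_pos"],o["wrist_force"],o["torque"],o["opening"])
crop(im,200,220,240,200,3,"pics/w11.png")
E
```

```text
time_s: 12.28
eef_pos: [0.6063, 0.12, 0.0897]
eef_rot: [0.706, -0.706, 0.037, -0.036]
wrist_force: [-0.3, -0.2, -3.9]
opening: 0.596
[0.60636027 0.11992761 0.08982162] [-0.41558283 -0.43941937 -4.4083879 ] [-0.00377216  0.05328343 -0.02805495] 0.5928125895460948
```

View pics/w11.png

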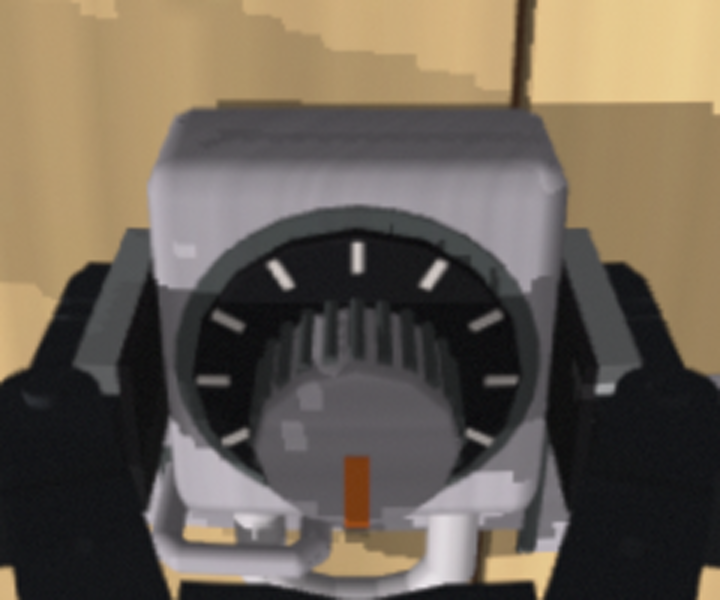

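```bash

python3 -m pendant '[-0.003,0.0003,0,0,0,0,0.04,-0.003,0.0003,0,0,0,0,0.04,-0.002,0.0002,0,0,0,0,0.04,-0.002,0.0002,0,0,0,0,0.04]'
python3 -m pendant '[-0.002,0.0002,0,0,0,0,0.04,-0.002,0.0002,0,0,0,0,0.04]'
python3 -m pendant '[-0.002,0.0002,0,0,0,0,0.04,-0.002,0.0002,0,0,0,0,0.04]'
```

```text
time_s: 12.82
eef_pos: [0.5967, 0.1209, 0.0902]
eef_rot: [-0.706, 0.706, -0.036, 0.036]
wrist_force: [3.7, -1.1, -5.3]
opening: 0.592
time_s: 13.08
eef_pos: [0.5944, 0.1208, 0.0908]
eef_rot: [-0.706, 0.706, -0.035, 0.038]
wrist_force: [6.0, -2.1, -5.7]
opening: 0.6
time_s: 13.32
eef_pos: [0.5905, 0.1212, 0.0909]
eef_rot: [-0.706, 0.706, -0.035, 0.038]
wrist_force: [6.8, -1.2, -5.9]
opening: 0.595
```

```bash

python3 -m pendant '[-0.002,0.0002,0,0,0,0,0.04,-0.002,0.0002,0,0,0,0,0.04]'
python3 -m pendant '[-0.002,0.0002,0,0,0,0,0.04,-0.002,0.0002,0,0,0,0,0.04]'
python3 -m pendant '[-0.002,0.0002,0,0,0,0,0.04,0,0,0,0,0,0,0.04]'
```

```text
time_s: 13.58
eef_pos: [0.5865, 0.1216, 0.0909]
eef_rot: [-0.706, 0.706, -0.035, 0.038]
wrist_force: [5.7, -1.4, -5.1]
opening: 0.592
time_s: 13.82
eef_pos: [0.5825, 0.122, 0.0909]
eef_rot: [-0.706, 0.706, -0.035, 0.038]
wrist_force: [5.8, -1.3, -5.7]
opening: 0.593
time_s: 14.08
eef_pos: [0.5802, 0.1223, 0.0908]
eef_rot: [-0.706, 0.706, -0.035, 0.038]
wrist_force: [4.7, -2.1, -5.2]
opening: 0.594
```

```bash

python3 -m pendant '[-0.001,0.0001,0,0,0,0,0.04,-0.001,0.0001,0,0,0,0,0.04]'
python3 -m pendant '[-0.001,0.0001,0,0,0,0,0.04,0,0,0,0,0,0,0.04]'
python3 -m pendant '[-0.001,0.0001,0,0,0,0,0.04,0,0,0,0,0,0,0.04]'
```

```text
time_s: 14.32
eef_pos: [0.5795, 0.1222, 0.0911]
eef_rot: [-0.706, 0.706, -0.034, 0.038]
wrist_force: [10.6, -2.7, -7.8]
opening: 0.596
time_s: 14.58
eef_pos: [0.5794, 0.1222, 0.0913]
eef_rot: [-0.706, 0.706, -0.033, 0.039]
wrist_force: [12.2, -3.1, -8.9]
opening: 0.594
time_s: 14.82
eef_pos: [0.5793, 0.1221, 0.0915]
eef_rot: [-0.706, 0.706, -0.033, 0.04]
wrist_force: [14.7, -2.4, -10.4]
opening: 0.6
```

```bash

python3 -m pendant '[0.003,-0.0003,0,0,0,0,0.04,0.002,-0.0002,0,0,0,0,0.04,0.002,-0.0002,0,0,0,0,0.04,0,0,0,0,0,0,0.04]'
python3 - <<'E'
from h import *
c=cam("wrist"); im=ctrl.camera("wrist").copy(); o=ctrl.get_obs(); print(o["eef_pos"],o["wrist_force"],o["opening"])
crop(im,200,220,240,200,3,"pics/w12.png")
im=ctrl.camera("scene"); crop(im,300,210,130,100,6,"pics/s12.png")
E
```

```text
time_s: 15.32
eef_pos: [0.5811, 0.1226, 0.0898]
eef_rot: [0.706, -0.706, 0.036, -0.036]
wrist_force: [-1.5, -0.0, -3.6]
opening: 0.599
[0.58116483 0.12258775 0.08988202] [-0.25918317  0.66802053 -3.73147093] 0.5946939734163349
```

View pics/w12.png

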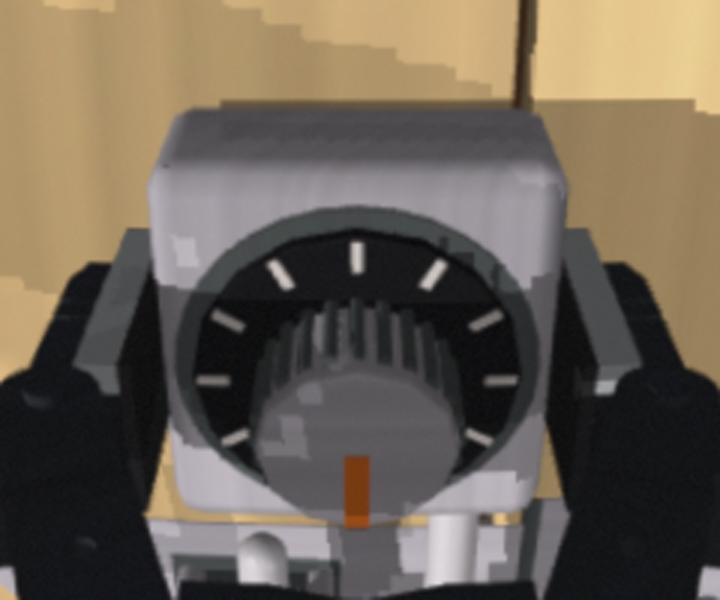

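View pics/s12.png

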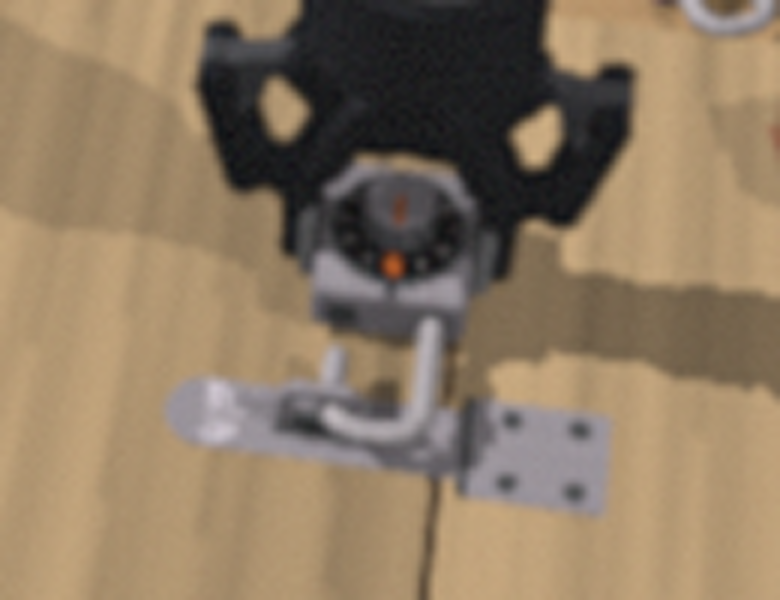

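```bash

python3 -m pendant '[0.004,-0.0004,0,0,0,0,0.04,0.004,-0.0004,0,0,0,0,0.04,0.004,-0.0004,0,0,0,0,0.04,0.004,-0.0004,0,0,0,0,0.04]'
python3 -m pendant '[0.004,-0.0004,0,0,0,0,0.04,0.004,-0.0004,0,0,0,0,0.04,0.003,-0.0003,0,0,0,0,0.04]'
python3 -m pendant '[0.002,-0.0002,0,0,0,0,0.04,0.001,-0.0001,0,0,0,0,0.04,0,0,0,0,0,0,0.04]'
python3 - <<'E'
from h import *
c=cam("wrist"); im=ctrl.camera("wrist").copy(); o=ctrl.get_obs(); print(o["eef_pos"],o["wrist_force"],o["opening"])
crop(im,200,220,240,200,3,"pics/w13.png")
im=ctrl.camera("scene"); crop(im,320,230,100,75,8,"pics/s13.png")
E
```

```text
time_s: 15.92
eef_pos: [0.5979, 0.1207, 0.0901]
eef_rot: [0.706, -0.706, 0.036, -0.036]
wrist_force: [-0.2, -0.8, -4.2]
opening: 0.593
time_s: 16.3
eef_pos: [0.6089, 0.1196, 0.0901]
eef_rot: [-0.706, 0.706, -0.036, 0.036]
wrist_force: [-0.1, -0.5, -3.8]
opening: 0.593
time_s: 16.68
eef_pos: [0.6116, 0.1194, 0.0901]
eef_rot: [-0.706, 0.706, -0.036, 0.036]
wrist_force: [1.1, 0.1, -4.0]
opening: 0.593
[0.61151295 0.11941395 0.09007305] [ 0.15003532 -0.46262069 -4.55663303] 0.5961151323704975
```

View pics/w13.png

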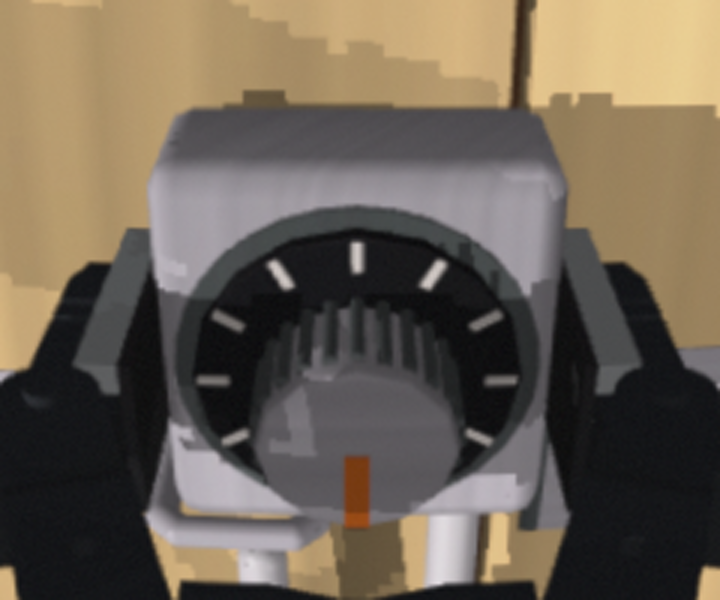

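View pics/s13.png

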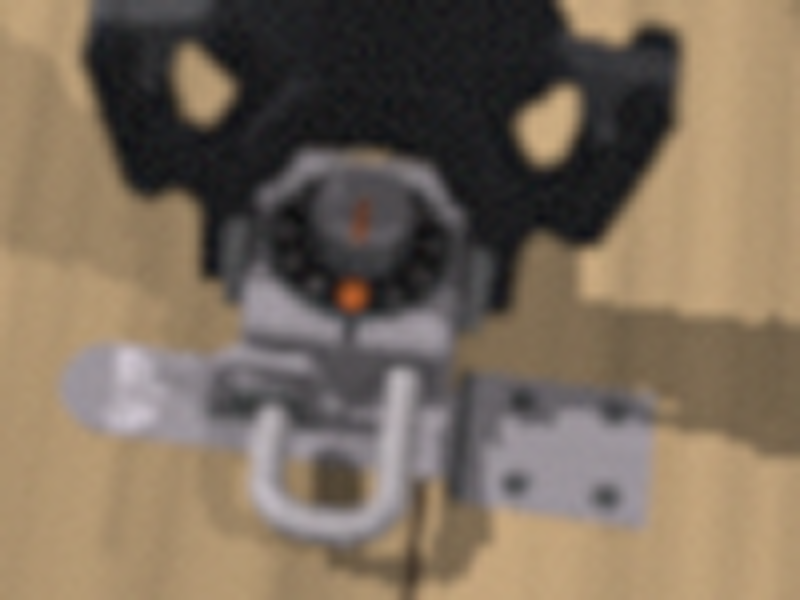

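The staple now stands in the gap and there is no contact force. Next I'll lift gently.

```bash

python3 -m pendant '[0,0,0.003,0,0,0,0.04,0,0,0.003,0,0,0,0.04,0,0,0.003,0,0,0,0.04]'
python3 -m pendant '[0,0,0.003,0,0,0,0.04,0,0,0.003,0,0,0,0.04,0,0,0.003,0,0,0,0.04]'
python3 -m pendant '[0,0,0.004,0,0,0,0.04,0,0,0.005,0,0,0,0.04,0,0,0.006,0,0,0,0.04]'
```

```text
time_s: 17.15
eef_pos: [0.6117, 0.1194, 0.0995]
eef_rot: [0.706, -0.706, 0.036, -0.036]
wrist_force: [0.4, -0.4, -3.8]
opening: 0.595
time_s: 17.52
eef_pos: [0.6116, 0.1194, 0.1083]
eef_rot: [-0.706, 0.706, -0.036, 0.036]
wrist_force: [-0.1, 0.7, -3.4]
opening: 0.599
time_s: 17.9
eef_pos: [0.6116, 0.1194, 0.1235]
eef_rot: [-0.706, 0.706, -0.036, 0.036]
wrist_force: [0.1, 0.0, -4.1]
opening: 0.595
```

```bash

python3 -m pendant '[0,0,0.01,0,0,0,0.04,0,0,0.02,0,0,0,0.04,0,0,0.02,0,0,0,0.04,0,0,0.02,0,0,0,0.04,0,0,0.02,0,0,0,0.04,0,0,0.01,0,0,0,0.04,0,0,0.01,0,0,0,0.04,0,0,0,0,0,0,0.04,0,0,0,0,0,0,0.04,0,0,0,0,0,0,0.04]'
python3 - <<'E'
from h import *
im=ctrl.camera("wrist").copy(); o=ctrl.get_obs(); print(o["eef_pos"],o["wrist_force"],o["opening"])
crop(im,200,220,240,200,3,"pics/w14.png")
im=ctrl.camera("scene"); crop(im,270,120,250,190,3,"pics/s14.png")
im=ctrl.camera("top"); cv2.imwrite("pics/t14.png",im[:,:,::-1])
E
```

```text
time_s: 19.15
eef_pos: [0.6111, 0.1194, 0.2321]
eef_rot: [-0.706, 0.706, -0.037, 0.035]
wrist_force: [0.1, -0.3, -4.3]
opening: 0.595
[0.61121097 0.1193769  0.23229875] [-0.07298745  0.12562945 -3.78625345] 0.5966968697122694
```

View pics/w14.png

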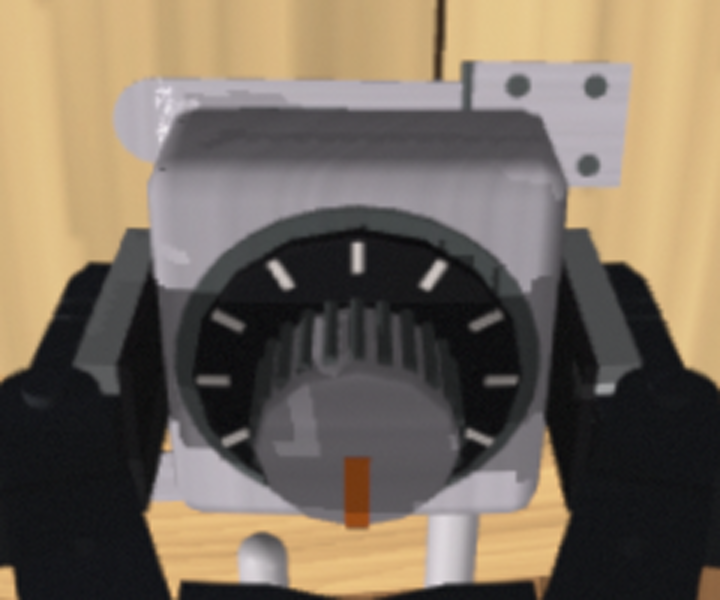

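View pics/s14.png

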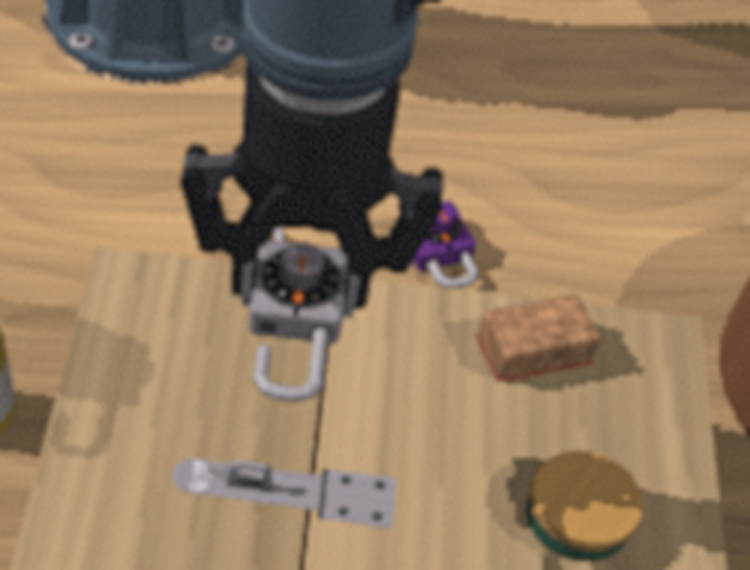

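View pics/t14.png

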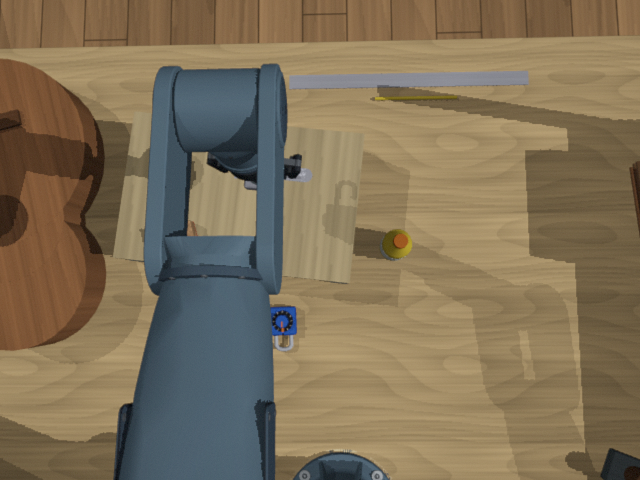

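```bash
python3 -m pendant '[0,0,0,0,0,0,0.04,0,0,0,0,0,0,0.04,0,0,0,0,0,0,0.04,0,0,0,0,0,0,0.04]'; python3 - <<'E'
from h import *
print(np.abs(ctrl.get_obs()["dq"]).max()); print(ctrl.hand_in())
E
```

```text
time_s: 19.8
eef_pos: [0.6116, 0.1194, 0.2331]
eef_rot: [0.706, -0.706, 0.036, -0.036]
wrist_force: [0.2, -0.8, -3.1]
opening: 0.596
0.001257996484179999
the job is handed in; nothing more can be done
None
```

I unlocked the steel padlock, lifted it off the staple and handed the job in at 19.8 s with the lock still in the gripper. No verdict is reported.

**What I did**
- **Dial:** I turned it two click stops clockwise to the index line.
- **Shackle:** I gripped the case by its sides and drew the shackle to its end stop, at about 6 N and then a firm stop.
- **Unhooking:** I pushed the case back until the staple stood in the gap, then lifted the lock straight off without contact.

**Last checks**
- **Dial and shackle:** The orange mark is on the index line and the shackle is open.
- **Height and grip:** The case underside is about 14 cm above the lid. The gripper is firm on the case, the wrist force matches the lock's weight, and the arm is still.
- **Bystanders:** The sanding block, tin and glue bottle were not touched and look to be where they were. The arm hid the block and tin from the top camera in the last picture, so I checked those two in the scene view.

**What disagreed or went off plan**
- **Finger tips:** They sat about 33–37 mm behind the reported TCP, which does not match the description. I worked from the pictures and contact force instead.
- **Case turning:** The case turned about 10° with the dial, so I turned the dial 70° in all and straightened the case before pulling.

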